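Snap the lid onto a topping pan in the slanted rack

ROBOT

A 6-joint arm with a two-finger parallel gripper is mounted at the origin on the work surface. World frame = base frame: x ahead of the robot, y to its left, z up, the work surface at z = 0. Lengths are in m, angles in rad, forces in N, time in s.
With the tool pointing down it reaches from about 0.325 to 0.925 m from the base axis. Payload 3.1 kg.
Tool frame: the origin (TCP) lies at the centre of the arm's flange, where the gripper is bolted on; the fingertips stand 173 mm ahead of it and the grasp point (between the pads) lies 155 mm ahead of it; z points along the fingers, y is the direction in which the jaws open and shut (so a half turn about z gives the same grasp; the last joint's range is limited). The gripper opens to 85 mm and grips with 20 to 120 N. Pads are 22 mm wide; open, the fingers measure 114 mm over their backs; the gripper's body (76 mm by 85 mm) begins 54 mm behind the grasp point. The pads swing forward as they close: fully open they stand 13 mm farther back than shut.
Start: joints at [1.028, 0.217, 1.613, -0, 1.311, -0.112], TCP at [0.261, 0.568, 0.405] pointing down, gripper open.
Joint ranges: [-2.75, 2.75], [-0.78, 2.1], [0.31, 2.55], [-1.13, 4.27], [0.13, 2.63], [-2.58, 2.58]. Speed limits (rad/s): [2.79, 2.79, 3.14, 3.14, 3.14, 3.14].

INTERFACE

Orientations are given as a rotation vector (axis times angle).
In Python, from rig import bot gives the robot as it stands.
- The arm moves only by the tool carry_out, never from a script. Its argument "motion" is a list of rows, each a list of 7 numbers: the opening in per cent of the stroke, from 0 (shut) to 100 (fully open), then the shift along the world's x, y, z in units of 30 mm (1.0 is 30 mm), then the turn, a rotation vector about the world's x, y, z in units of 8 degrees (1.0 is 8 degrees). A call has 1 to 5 rows; each row is the pose to reach, as a shift and turn from the pose measured when the call began; what a row does not reach only later rows make up. A row lasts 1/10 s, in which the tool goes at most 50 mm and 8.59 degrees, less where a joint would pass 70% of its speed; a pose out of reach is approached as far as the arm can. A call with a gripper value outside its range is refused whole. The fingers move at their own pace and stop on an object; "newtons" is the grip in N (left out, the last holds). Time passes only in rows, so rows that repeat a pose let the fingers close. It gives the time, the measured TCP pose, the force and the opening at its end, in the units of the state.
- bot.get_obs(): the state, without advancing time (a new reading comes with each control period).
- bot.get_image(name): name is "scene" or "top"; returns (picture, depth): 400x640x3 uint8, red, green, blue; 400x640 float32, m along the optical axis (not along the pixel's ray), 0 where there is no reading.
- bot.camera_info(name): a dict with "intrinsics" (3x3 intrinsics, pixels), "position" and "rotation" of the camera in the world. Camera axes: x right, y up, looking along -z (the intrinsics and any distortion apply to the point x, -y, -z); pixel columns grow to the right and rows downward; lengths in m; the calibration is good to about 2 mm. A picture is of the moment at which its call begins. camera_info takes no time and is no camera call.
- bot.job_done(): hands the job in, once; it reports no verdict.
The state is a dict: "clock": time; "q": joint angles; "joint_vel": joint speeds; "effort": joint torques, N m; "position": TCP position; "tcp_rot": TCP orientation; "ft_force": force on the tool from outside, world axes, zero at the start; "wrist_torque": the same for the moment, N m; "finger_gap": finger opening in m.
Only numpy, scipy, OpenCV 4.12 (cv2) and the standard library are available. Lean on these libraries where they do the work, as an engineer would, in place of code of your own. Each camera call takes 0.05 s, during which the arm holds its last target. There are 200 camera calls.

TASK

Cover the open pan of cherry tomatoes in the slanted rack with the loose green lid: set it square on the pan and press down on its corners until all four have snapped and the lid sits flush on the rim all round. Press firmly, but never slam or lean on its panel with more than about 100 newtons, and leave the ketchup bottle, the jug and the jar standing where they are.

Things in the scene. Friction and masses are not known exactly. Their poses are not given: they have to be found in the camera images.
- pan: open white food pan with cherry tomatoes 25 mm below its rim, leaning 30 degrees in the rack, to the side away from the robot, fixed; outside 176 mm (its x) by 108 mm (its y), 65 mm deep. Origin: centre of the rim plane, 120 mm above the table; z square to the rim plane, out of the pan; x down the slope; y level, across
- pan_nub (a point): tip of one of four springy snap nubs on the outer faces of the pan's long sides (this one at +68, +57, -9 mm in the pan's axes, the others mirrored), 3 mm out, top sloping, underside hooked. The lid laid on the pan rests on them, about 10 mm proud; 10 to 20 N near a corner snaps that corner (often its whole long side) down for good. Pushed at its middle all four resist at once
- lid: loose green snap lid, 0.13 to 0.25 kg, flat on the table beside the rack, handle up. Panel 188 mm (its x) by 122 mm (its y), 4 mm thick; skirt 17 mm deep, with 3.5 mm play round the rim lengthways and 1 mm sideways (its lower edge is rounded). Origin: centre of the panel's underside, which lies on the rim plane when home (origin and z axis as the pan's); z out of the top. Fits either way round
- lid_panel: the flat top panel of the lid, part of it, same origin and axes: what one presses on. Not to be pressed with more than 100 N
- lid_grip (a point): middle of the lid's bridge handle, 33 mm above the lid's origin: a bar along the lid's x, 76 mm long, 16 mm wide, 14 mm high, with 22 mm of free space under it between posts 48 mm apart at its ends
- rack: stainless tray rack for two pans, fixed, 272 mm wide (its y), leaning tray 196 mm long, side walls 30 mm below the pans' rims; its origin on the table under the middle of the rim plane, x level, pointing the way the pans lean (away from the robot at yaw 0); the pans stand 67 mm either side of its middle
- closed_pan: the other pan in the rack, same size and lean, already covered with a green lid like the one to put on; fixed. Same origin and axes as the open pan
- ketchup: red squeeze bottle, diameter 60 mm, 195 mm tall, standing loose; origin at its foot
- jug: cream stoneware jug with a brown cap, diameter 104 mm, 156 mm tall, standing loose beside the rack; origin at its foot
- jar: brown seasoning jar with a black cap, diameter 72 mm, 140 mm tall, standing loose beside the rack; origin at its foot
- lid_corner0 (a point): dark round spot on the lid's top face to press on, near a corner: -68 mm along the lid's x, -42 mm along its y, 4 mm above its origin
- lid_corner1 (a point): dark round spot on the lid's top face to press on, near a corner: -68 mm along the lid's x, +42 mm along its y, 4 mm above its origin
- lid_corner2 (a point): dark round spot on the lid's top face to press on, near a corner: +68 mm along the lid's x, -42 mm along its y, 4 mm above its origin
- lid_corner3 (a point): dark round spot on the lid's top face to press on, near a corner: +68 mm along the lid's x, +42 mm along its y, 4 mm above its origin
There are look-alikes about, which are no part of the job. What is shaped like the lid but blue or pink is not meant. Leave any purple look-alike of the ketchup alone.

How it is judged:
At the end, for the whole second after the job is handed in: The lid is home on the open pan: each corner spot less than 2 mm above its seated height (4 mm over the rim plane), its middle within 6 mm of the pan's along and across, at rest and let go; ketchup bottle, jug and jar upright (0.2 rad) and within 30 mm of their starts (z of lid_corner0 in the frame of pan between 0.001 and 0.006 m and z of lid_corner1 in the frame of pan between 0.001 and 0.006 m and z of lid_corner2 in the frame of pan between 0.001 and 0.006 m and z of lid_corner3 in the frame of pan between 0.001 and 0.006 m and x of lid in the frame of pan between -0.006 and 0.006 m and y of lid in the frame of pan between -0.006 and 0.006 m and linear speed of lid below 0.02 m/s and distance of each of ketchup, jug, jar from where it was at the start of the episode below 0.03 m and angle between each of ketchup, jug, jar's own z axis and vertical below 0.2 rad); the robot touches nothing.
It fails at once if the fingers press on the lid's panel with more than 100 N (contact force between lid_panel and the fingers above 100 N).
It fails at once if the ketchup bottle, jug or jar is pushed more than 30 mm or knocked over (distance of any of ketchup, jug, jar from where it was at the start of the episode above 0.03 m or angle between any of ketchup, jug, jar's own z axis and vertical above 0.35 rad).
It also fails if it takes over 69 s, if anything falls off the work surface, if the arm or the gripper's body presses on something with over 40 N, if the wrist force passes 120 N, or if a joint passes its speed limit or range.

## Working session

There is one attempt and no reset: what is moved stays moved. The work goes in short steps, Python scripts to look and compute and a tool call to move; the robot and the scene stay as the last step left them, time stands still between calls to the robot, and variables do not carry over. Pictures are saved under pics/ and viewed, about 8 in all and at most 12, crops included, and the job is handed in when it is done.

Besides the shell and the picture viewer there is one more tool, called after ">>>" by a JSON object that holds its "fn" and its "kwargs". carry_out: Moves the arm, as the interface text tells. Its arguments: {"type":"object","properties":{"motion":{"type":"array"},"newtons":{"type":"number"}},"required":["motion"]}

```bash
mkdir -p pics
cat > h.py <<'E'
import numpy as np, cv2
from scipy.spatial.transform import Rotation as R
from rig import bot
def snap(name,fn=None):
    im,d=bot.get_image(name); ci=bot.camera_info(name)
    K=np.array(ci["intrinsics"]); v,u=np.mgrid[:400,:640]
    P=np.stack([(u-K[0,2])/K[0,0]*d,-(v-K[1,2])/K[1,1]*d,-d],-1)
    rot=np.array(ci["rotation"]); rot=rot if rot.shape==(3,3) else (R.from_rotvec(rot).as_matrix() if rot.size==3 else R.from_quat(rot).as_matrix())
    W=P@rot.T+np.array(ci["position"]); W[d==0]=np.nan
    if fn: cv2.imwrite(fn,im[:,:,::-1])
    return im,W
E
python3 - <<'E'
from h import *
for n in("scene","top"):
    im,W=snap(n,f"pics/{n}0.png"); np.savez(f"{n}0.npz",im=im,W=W); print(bot.camera_info(n))
    hsv=cv2.cvtColor(im,cv2.COLOR_RGB2HSV)
    m=cv2.inRange(hsv,(35,70,40),(85,255,255))
    k,l,s,c=cv2.connectedComponentsWithStats(m)
    for i in range(1,k):
        if s[i,4]>100: print(n,s[i],c[i],np.nanmedian(W[l==i],0))
print(bot.get_obs())
E
```

```text
{'intrinsics': array([[414.63125022,   0.        , 325.69121695],
       [  0.        , 414.63125022, 200.85320468],
       [  0.        ,   0.        ,   1.        ]]), 'position': array([ 1.22326994, -0.21130451,  0.90016694]), 'rotation': array([0.66088065, 0.54804527, 1.34353169])}
scene [457  22  39 106 682] [479.58797654  69.0483871 ] [0.03057278 0.51887701 0.25813299]
scene [ 372  204   54   76 3721] [398.22682075 241.47191615] [0.61395713 0.06941717 0.12398986]
scene [ 200  206   54   60 2323] [225.85277658 235.35428325] [ 0.44764949 -0.35700671  0.0212282 ]
{'intrinsics': array([[410.89832444,   0.        , 313.02279346],
       [  0.        , 410.89832444, 197.17811658],
       [  0.        ,   0.        ,   1.        ]]), 'position': array([ 0.20077057, -0.09024763,  1.43934041]), 'rotation': array([ 0.13485828, -0.14901637, -1.57898216])}
top [ 235  130   46   46 1583] [258.10802274 152.43777637] [0.58956374 0.0723588  0.13645389]
top [ 363  178   46   58 1860] [385.52419355 206.33870968] [ 0.42214421 -0.35657676  0.02038699]
top [ 72 361   7  39 204] [ 74.75980392 379.88235294] [-0.06145597  0.51443019  0.31341742]
{'clock': 0.1, 'q': array([ 1.02777570e+00,  2.17726898e-01,  1.61481166e+00,  3.20402572e-06,
        1.31127558e+00, -1.12201573e-01]), 'joint_vel': array([ 0.00183608, -0.00232021, -0.00200367,  0.00142845,  0.00018782,
        0.00164903]), 'effort': array([-1.77031293e-04, -3.98081160e+01, -3.04970348e+01, -1.80462689e-04,
        4.23771038e-03,  1.53600354e-06]), 'position': array([0.26080126, 0.56758657, 0.40344868]), 'tcp_rot': array([-0.67135509, -3.06828397,  0.00330158]), 'ft_force': array([-0.66117219, -0.75073619,  0.20604844]), 'wrist_torque': array([ 0.01404884, -0.00344131, -0.02270193]), 'finger_gap': 0.08572245277125375}
```

View pics/scene0.png

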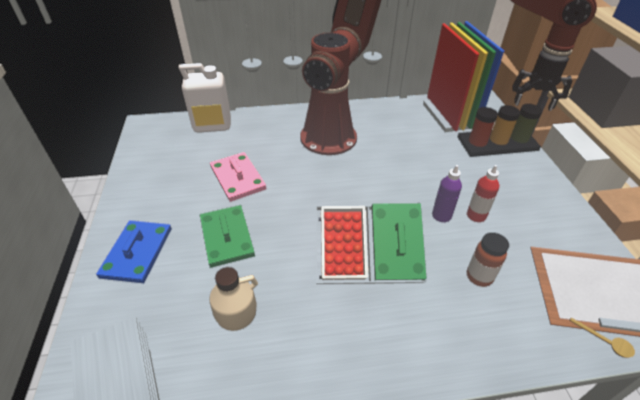

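View pics/top0.png

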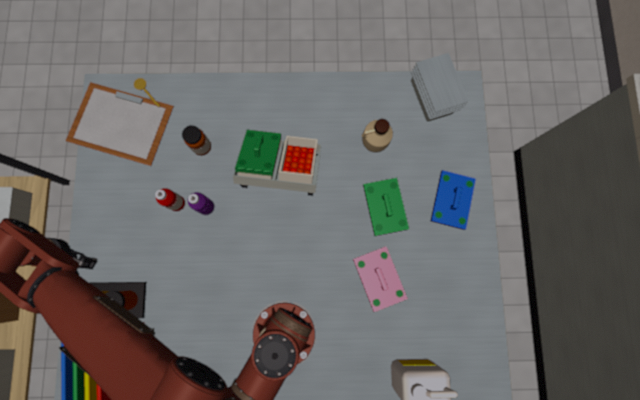

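The scene image shows the open pan of tomatoes at about (344,243), the covered pan at (398,242) and the loose green lid at (226,235). The jug is at (232,300), the jar at (488,260), the red ketchup at (482,195) and the purple decoy at (447,195). The top image agrees. Next I'll measure lid and pan precisely.

```bash
cat > meas.py <<'E'
from h import *
def green(im): return cv2.inRange(cv2.cvtColor(im,cv2.COLOR_RGB2HSV),(35,60,30),(85,255,255))>0
def rect(p):
    (c,s,a)=cv2.minAreaRect(p.astype(np.float32)); 
    if s[0]<s[1]: s=s[::-1]; a-=90
    return np.array(c),s,(a+90)%180-90
E
python3 - <<'E'
from meas import *
for n in("scene","top"):
    f=np.load(n+"0.npz"); im,W=f["im"],f["W"]; g=green(im)
    def sel(x,y,r): return (abs(W[...,0]-x)<r)&(abs(W[...,1]-y)<r)
    m=sel(.43,-.357,.14)&g
    P=W[m]; z=P[:,2]; print(n,"z pct",np.percentile(z,[1,10,50,90,99]).round(4))
    T=P[abs(z-np.median(z))<.006]; print(" lid rect",rect(T[:,:2]))
    H=P[z>.045]; print(" handle",len(H),H.mean(0),rect(H[:,:2]))
    # closed pan
    P=W[sel(.6,.07,.13)&g]; P=P[P[:,2]>.06]
    best=P
    c=np.median(P,0);N=np.array([.5,0,.866]);
    for tol in(.02,.008,.005,.005):
        Q=P[abs((P-c)@N)<tol]; c=Q.mean(0); N=np.linalg.svd(Q-c,full_matrices=False)[2][2]; N*=np.sign(N[2])
    y=np.array([0,1,0])-N*N[1]; y=np.cross(N,[1,0,0]); y/=np.linalg.norm(y); x=np.cross(y,N)
    q=np.c_[(Q-c)@x,(Q-c)@y]; r=rect(q); o=c+x*r[0][0]+y*r[0][1]
    print(" closed",len(P),len(Q),"N",N,"tilt",np.degrees(np.arccos(N[2])),"top centre",o,"rim",o-.004*N,r)
    # open pan: white points and red points
    hsv=cv2.cvtColor(im,cv2.COLOR_RGB2HSV)
    o=o-.004*N
    d=W-(o-.134*y)
    a,b,h=d@x,d@y,d@N
    w=(hsv[...,1]<60)&(abs(h)<.006)&(abs(a)<.11)&(abs(b)<.062)
    print(" open rim",w.sum(),rect(np.c_[a[w],b[w]]),np.median(h[w]))
    for nm,lo,hi,xy in(("jug",.14,.17,(.70,-.31)),):
        k=sel(*xy,.12)&(W[...,2]>.03); print(nm,np.nanpercentile(W[k],[2,50,98],axis=0).round(3).tolist())
E
```

```text
scene z pct [0.0057 0.0184 0.0212 0.0242 0.0584]
 lid rect (array([ 0.42977387, -0.36010939]), (0.19172021746635437, 0.12060387432575226), 10.57724666595459)
 handle 135 [ 0.43351536 -0.35942711  0.05619759] (array([ 0.42781952, -0.36029601]), (0.07795028388500214, 0.015842415392398834), 10.36269474029541)
 closed 3760 3445 N [ 0.4955774  -0.06564183  0.86607978] tilt 29.99376805094905 top centre [0.60746883 0.07403832 0.12348697] rim [0.60548652 0.07430088 0.12002265] (array([-0.00315062,  0.00137952]), (0.1866774708032608, 0.12217813730239868), -8.551017761230469)
 open rim 466 (array([-0.01580331,  0.0093313 ]), (0.18288065493106842, 0.1265181005001068), -7.1755218505859375) -0.0005210972553454135
jug [[0.658, -0.377, 0.034], [0.698, -0.327, 0.096], [0.726, -0.283, 0.157]]
top z pct [0.0024 0.016  0.0204 0.0257 0.0597]
 lid rect (array([ 0.42518699, -0.3599475 ]), (0.18758060038089752, 0.12200189381837845), 10.600625038146973)
 handle 112 [ 0.42413465 -0.35973662  0.05587768] (array([ 0.42434227, -0.36064261]), (0.07609657943248749, 0.016357872635126114), 10.496722221374512)
 closed 1578 1324 N [ 0.49518034 -0.06505043  0.86635147] tilt 29.962613911770866 top centre [0.60401816 0.07395    0.12297434] rim [0.60203744 0.0742102  0.11950893] (array([ 0.00933829, -0.00046052]), (0.19372683763504028, 0.12222955375909805), -8.813804626464844)
 open rim 228 (array([-0.0171409 ,  0.00329775]), (0.18455961346626282, 0.12121360003948212), -2.0833663940429688) -0.0010226482118389564
jug [[0.622, -0.376, 0.036], [0.654, -0.326, 0.098], [0.705, -0.283, 0.158]]
```

```bash
cat > cmd.py <<'E'
import sys
from h import *
# usage: cmd.py x y z  ax ay az (tool z axis)  yx yy yz (tool y axis hint) ; prints shift/turn units
def frame(z,y):
    z=np.array(z,float);z/=np.linalg.norm(z);y=np.array(y,float);y-=z*(y@z);y/=np.linalg.norm(y)
    return np.c_[np.cross(y,z),y,z]
def go(p,F,nm=""):
    o=bot.get_obs(); r=(R.from_matrix(F)*R.from_rotvec(o["tcp_rot"]).inv()).as_rotvec(degrees=True)/8
    print(nm,"shift",((np.array(p)-o["position"])/.03).round(3).tolist(),"turn",r.round(3).tolist())
def st():
    o=bot.get_obs(); print(o["clock"],"p",o["position"].round(4),"rot",R.from_rotvec(o["tcp_rot"]).as_matrix().round(3).tolist(),"q",o["q"].round(2),"F",o["ft_force"].round(1),"gap",round(o["finger_gap"],4))
E
cat > geo.py <<'E'
from cmd import *
a=np.radians(10.5); LID=np.array([.4275,-.360,.017]); LX=np.array([np.cos(a),np.sin(a),0]); LY=np.array([-LX[1],LX[0],0])
b=np.radians(-7.5); s,c=.5,.866
PX=np.array([c*np.cos(b),c*np.sin(b),-s]); PY=np.array([-np.sin(b),np.cos(b),0]); PZ=np.cross(PX,PY)
PAN=np.array([.604,.0743,.1198])-.134*PY
E
mv(){ :; }
python3 - <<'E'
from meas import *
from geo import *
print(PAN,PZ)
for n in("scene","top"):
    f=np.load(n+"0.npz"); im,W=f["im"],f["W"]; hsv=cv2.cvtColor(im,cv2.COLOR_RGB2HSV)
    d=W-PAN; A,B,H=d@PX,d@PY,d@PZ
    w=(hsv[...,1]<60)&(abs(H)<.004)&(abs(A)<.105)&(abs(B)<.06)
    print(n,w.sum(),"rim pct a",np.percentile(A[w],[0,2,98,100]).round(4),"b",np.percentile(B[w],[0,2,98,100]).round(4),rect(np.c_[A[w],B[w]]))
    B2=B-.134; g=green(im)&(abs(H-.004)<.005)&(abs(A)<.12)&(abs(B2)<.09)
    print("   closed",rect(np.c_[A[g],B2[g]]))
    r=((hsv[...,0]<8)|(hsv[...,0]>172))&(hsv[...,1]>120)&(abs(A)<.1)&(abs(B)<.07)
    print("   tomato",A[r].mean(),B[r].mean(),H[r].mean())
E
```

```text
[ 0.58650949 -0.05855361  0.1198    ] [ 0.49572243 -0.0652631   0.866     ]
scene 475 rim pct a [-0.0873 -0.0867  0.0884  0.0886] b [-0.0553 -0.0535  0.0539  0.0559] (array([0.00071736, 0.00046173]), (0.17587505280971527, 0.11116915941238403), -0.115234375)
   closed (array([0.00116409, 0.00055561]), (0.18667365610599518, 0.12290249019861221), 0.10511770099401474)
   tomato 0.0007401356547517373 0.001604032742691034 -0.03150075057643191
top 194 rim pct a [-0.0946 -0.0913  0.0864  0.0882] b [-0.0549 -0.0546  0.0529  0.0534] (array([-0.00324064, -0.00072476]), (0.1827617883682251, 0.10821057111024857), 0.08709217607975006)
   closed (array([-0.00153195, -0.00034489]), (0.19372659921646118, 0.12222878634929657), -0.1774139404296875)
   tomato 0.011966089989148177 0.00242156607957126 -0.03345458533257449
```

>>> {"fn": "carry_out", "kwargs": {"motion": [[100,6.3,-13.9,1.5,0,0,-9],[100,6.3,-13.9,1.5,0,0,-9],[100,6.3,-13.9,1.5,0,0,-9],[100,6.3,-13.9,1.5,0,0,-9],[100,6.3,-13.9,1.5,0,0,-9]]}}

```text
clock: 0.6
position: [0.3637, 0.3393, 0.4281]
tcp_rot: [-1.755, -2.604, 0.002]
ft_force: [1.2, -0.5, -0.4]
finger_gap: 0.0856
```

>>> {"fn": "carry_out", "kwargs": {"motion": [[100,2.9,-13,0.7,0,0,-12.5],[100,2.9,-13,0.7,0,0,-12.5],[100,2.9,-13,0.7,0,0,-12.5],[100,2.9,-13,0.7,0,0,-12.5],[100,2.9,-13,0.7,0,0,-12.5]]}}

```text
clock: 1.1
position: [0.4174, 0.0956, 0.4411]
tcp_rot: [-2.587, -1.779, 0.001]
ft_force: [0.8, -0.4, 0.4]
finger_gap: 0.0854
```

```bash
python3 -c "
from geo import *
st(); go(LID+[0,0,.3],frame([0,0,-1],-LY))"
```

```text
1.1 p [0.4174 0.0956 0.4411] rot [[0.358, 0.934, -0.001], [0.934, -0.358, 0.001], [0.001, -0.002, -1.0]] q [ 0.06 -0.25  2.01  0.    1.39  0.43] F [ 0.8 -0.4  0.4] gap 0.0854
 shift [0.337, -15.185, -4.137] turn [-0.012, -0.004, -7.317]
```

>>> {"fn": "carry_out", "kwargs": {"motion": [[100,0.34,-15.19,-4.1,0,0,-7.32],[100,0.34,-15.19,-4.1,0,0,-7.32],[100,0.34,-15.19,-4.1,0,0,-7.32],[100,0.34,-15.19,-4.1,0,0,-7.32],[100,0.34,-15.19,-4.1,0,0,-7.32]]}}

```text
clock: 1.6
position: [0.4222, -0.1458, 0.3757]
tcp_rot: [-3.059, -0.707, -0.001]
ft_force: [0.2, -0.2, 0.4]
finger_gap: 0.0855
```

>>> {"fn": "carry_out", "kwargs": {"motion": [[100,0.17,-7.3,-2,0,0,-2],[100,0.17,-7.3,-2,0,0,-2],[100,0.17,-7.3,-2,0,0,-2],[100,0.17,-7.3,-2,0,0,-2],[100,0.17,-7.3,-2,0,0,-2]]}}

```text
clock: 2.1
position: [0.4265, -0.3678, 0.3141]
tcp_rot: [-3.128, -0.271, 0.001]
ft_force: [-0.0, 0.7, -0.3]
finger_gap: 0.085
```

```bash
python3 -c "
from geo import *
st(); go(LID+[0,0,.188],frame([0,0,-1],-LY))"
```

```text
2.1 p [ 0.4265 -0.3678  0.3141] rot [[0.985, 0.172, -0.001], [0.172, -0.985, 0.002], [-0.0, -0.002, -1.0]] q [-0.84  0.18  1.83  0.    1.13  0.56] F [-0.   0.7 -0.3] gap 0.085
 shift [0.035, 0.259, -3.635] turn [-0.014, -0.004, 0.076]
```

>>> {"fn": "carry_out", "kwargs": {"motion": [[100,0.04,0.25,-1.5,0,0,0.1],[100,0.04,0.25,-2.5,0,0,0.1],[100,0.04,0.25,-3.3,0,0,0.1],[100,0.04,0.25,-3.65,0,0,0.1],[100,0.04,0.25,-3.65,0,0,0.1]], "newtons": 60}}

```text
clock: 2.6
position: [0.4268, -0.3594, 0.2025]
tcp_rot: [-3.122, -0.292, 0.005]
ft_force: [-0.4, 0.0, -1.8]
finger_gap: 0.0853
```

>>> {"fn": "carry_out", "kwargs": {"motion": [[0,0,0,0,0,0,0],[0,0,0,0,0,0,0],[0,0,0,0,0,0,0],[0,0,0,0,0,0,0],[0,0,0,0,0,0,0]], "newtons": 60}}

```text
clock: 3.1
position: [0.4272, -0.3598, 0.2036]
tcp_rot: [-3.124, -0.292, 0.003]
ft_force: [1.1, -0.5, -0.7]
finger_gap: 0.0149
```

```bash
python3 -c "
from geo import *
st(); go(LID+[0,0,.188],frame([0,0,-1],-LY))
snap('scene','pics/s1.png')"
```

```text
3.1 p [ 0.4272 -0.3598  0.2036] rot [[0.983, 0.185, -0.002], [0.185, -0.983, 0.004], [-0.002, -0.004, -1.0]] q [-0.83  0.34  1.89  0.    0.92  0.56] F [ 1.1 -0.5 -0.7] gap 0.0149
 shift [0.009, -0.006, 0.046] turn [-0.027, -0.017, -0.024]
```

View pics/s1.png

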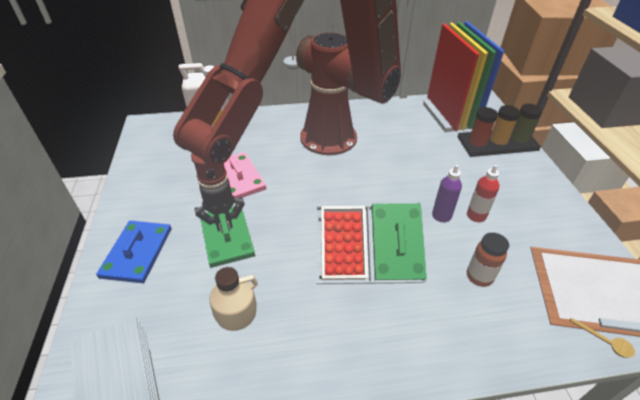

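The gripper holds the handle at about (222,225), with the gap matching the bar. Next I lift.

>>> {"fn": "carry_out", "kwargs": {"motion": [[0,0,0,1,0,0,0],[0,0,0,2.5,0,0,0],[0,0,0,4,0,0,0],[0,0,0,5.5,0,0,0],[0,0,0,7,0,0,0]]}}

```text
clock: 3.65
position: [0.4267, -0.3592, 0.4145]
tcp_rot: [-3.123, -0.292, 0.005]
ft_force: [1.0, -0.3, -2.8]
finger_gap: 0.0151
```

```bash
python3 -c "
from geo import *
st(); 
for d in (.08,.03): go(PAN+PZ*(.188+d),frame(-PZ,-PY),d)"
```

```text
3.65 p [ 0.4267 -0.3592  0.4145] rot [[0.983, 0.185, -0.003], [0.186, -0.983, 0.005], [-0.002, -0.006, -1.0]] q [-0.83  0.07  1.76  0.    1.32  0.56] F [ 1.  -0.3 -2.8] gap 0.0151
0.08 shift [9.754, 9.44, -2.086] turn [-0.143, 3.745, -2.212]
0.03 shift [8.928, 9.548, -3.529] turn [-0.143, 3.745, -2.212]
```

>>> {"fn": "carry_out", "kwargs": {"motion": [[0,0.8,1.0,0,0,0.3,-0.2],[0,1.8,2.0,0,0,0.7,-0.5],[0,2.8,3.0,0,0,1.1,-0.8],[0,3.8,4.0,0,0,1.5,-1.1],[0,4.8,5.0,0,0,1.9,-1.2]]}}

```text
clock: 4.15
position: [0.5714, -0.2077, 0.4138]
tcp_rot: [-3.083, -0.025, 0.417]
ft_force: [0.3, -0.6, -2.5]
finger_gap: 0.015
```

>>> {"fn": "carry_out", "kwargs": {"motion": [[0,1.0,0.9,0,0,0.4,-0.2],[0,2.0,1.8,0,0,0.8,-0.4],[0,3.0,2.7,-0.5,0,1.2,-0.6],[0,4.0,3.6,-1.0,0,1.6,-0.8],[0,4.9,4.4,-1.5,0,1.8,-0.9]]}}

```text
clock: 4.65
position: [0.7196, -0.0741, 0.3669]
tcp_rot: [-2.984, 0.173, 0.795]
ft_force: [1.1, -0.0, -2.1]
finger_gap: 0.0149
```

```bash
python3 -c "
from geo import *
st(); 
for d in (.08,.03): go(PAN+PZ*(.188+d),frame(-PZ,-PY),d)"
```

```text
4.65 p [ 0.7196 -0.0741  0.3669] rot [[0.862, -0.121, -0.493], [-0.095, -0.993, 0.076], [-0.498, -0.018, -0.867]] q [-0.2   0.6   1.2  -0.02  1.86  1.49] F [ 1.1 -0.  -2.1] gap 0.0149
0.08 shift [-0.009, -0.066, -0.5] turn [-0.13, 0.03, -0.071]
0.03 shift [-0.835, 0.043, -1.944] turn [-0.13, 0.03, -0.071]
```

>>> {"fn": "carry_out", "kwargs": {"motion": [[0,-0.1,-0.03,-0.5,-0.06,0.03,-0.03],[0,-0.5,0,-1.36,-0.13,0.03,-0.07],[0,-0.5,0,-1.36,-0.13,0.03,-0.07],[0,-0.5,0,-1.36,-0.13,0.03,-0.07]]}}

```text
clock: 5.05
position: [0.7039, -0.0744, 0.325]
tcp_rot: [-2.994, 0.196, 0.807]
ft_force: [-0.4, 0.3, -1.3]
finger_gap: 0.0148
```

```bash
cat > lidm.py <<'E'
from meas import *
from geo import *
import sys
st()
for n in("scene","top"):
    im,W=snap(n,f"pics/{n}_{sys.argv[1]}.png"); d=W-PAN; A,B,H=d@PX,d@PY,d@PZ
    q=green(im)&(abs(A)<.12)&(abs(B)<.064+.012)&(H>0)
    if q.sum()<50: print("few"); continue
    h0=np.median(H[q]); k=q&(abs(H-h0)<.012)&(B<.064 if h0<.03 else True)
    C=np.linalg.lstsq(np.c_[A[k],B[k],np.ones(k.sum())],H[k],rcond=None)[0]
    k&=abs(H-(C[0]*A+C[1]*B+C[2]))<.004
    C=np.linalg.lstsq(np.c_[A[k],B[k],np.ones(k.sum())],H[k],rcond=None)[0]
    print(n,k.sum(),"slopes deg",np.degrees(C[:2]).round(2),"top h mm",round(C[2]*1e3,2),"rect",rect(np.c_[A[k],B[k]]),"corners",[round(1e3*float(C@[x,y,1]),1) for x in(-.068,.068) for y in(-.042,.042)])
E
python3 lidm.py 2; python3 -c "
from geo import *
for d in (.03,.01): go(PAN+PZ*(.188+d),frame(-PZ,-PY),d)"
```

```text
5.05 p [ 0.7039 -0.0744  0.325 ] rot [[0.857, -0.131, -0.498], [-0.113, -0.991, 0.066], [-0.502, -0.0, -0.865]] q [-0.2   0.61  1.28 -0.03  1.78  1.51] F [-0.4  0.3 -1.3] gap 0.0148
scene 1953 slopes deg [ 0.09 -0.01] top h mm 54.45 rect (array([ 0.02508349, -0.00040353]), (0.13697053492069244, 0.11963368952274323), -0.5376434326171875) corners [54.3, 54.3, 54.6, 54.5]
top 465 slopes deg [ 0.33 -0.93] top h mm 53.64 rect (array([-0.00331687, -0.03983133]), (0.19201254844665527, 0.04484694078564644), -0.7769241333007812) corners [53.9, 52.6, 54.7, 53.4]
0.03 shift [-0.348, 0.065, -0.645] turn [0.004, 0.019, 0.004]
0.01 shift [-0.678, 0.108, -1.222] turn [0.004, 0.019, 0.004]
```

View pics/scene_2.png

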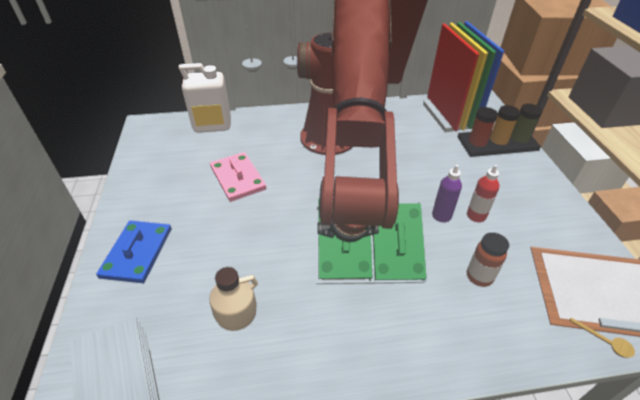

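The lid hangs square over the pan at about (345,240). It is off by roughly 1 mm in y and 0.5° in yaw, so I correct both while lowering.

>>> {"fn": "carry_out", "kwargs": {"motion": [[0,-0.18,0.06,-0.36,0.03,0.02,0.06],[0,-0.35,0.09,-0.65,0.03,0.02,0.06],[0,-0.51,0.11,-0.93,0.03,0.02,0.06],[0,-0.51,0.11,-0.93,0.03,0.02,0.06]]}}

```text
clock: 5.55
position: [0.6883, -0.0712, 0.2977]
tcp_rot: [-2.993, 0.183, 0.809]
ft_force: [-0.2, 0.5, -3.0]
finger_gap: 0.0153
```

```bash
python3 lidm.py 3; python3 -c "
from geo import *
for d in (.014,.01): go(PAN+PZ*(.188+d),frame(-PZ,-PY),d)"
```

```text
5.55 p [ 0.6883 -0.0712  0.2977] rot [[0.857, -0.123, -0.5], [-0.104, -0.992, 0.065], [-0.504, -0.004, -0.864]] q [-0.2   0.6   1.34 -0.03  1.73  1.5 ] F [-0.2  0.5 -3. ] gap 0.0153
scene 1823 slopes deg [ 0.02 -0.14] top h mm 22.68 rect (array([0.00247179, 0.00067794]), (0.18119272589683533, 0.12081122398376465), -0.442779541015625) corners [22.8, 22.6, 22.8, 22.6]
top 451 slopes deg [ 0.31 -0.12] top h mm 21.75 rect (array([-0.00551499, -0.03879048]), (0.18594862520694733, 0.04688984528183937), -0.8991851806640625) corners [21.5, 21.3, 22.2, 22.0]
0.014 shift [-0.089, -0.012, -0.155] turn [-0.028, -0.01, -0.056]
0.01 shift [-0.155, -0.003, -0.271] turn [-0.028, -0.01, -0.056]
```

>>> {"fn": "carry_out", "kwargs": {"motion": [[0,-0.03,0.01,-0.1,0,0,0],[0,-0.07,0.01,-0.18,0,0,0],[0,-0.1,0.02,-0.24,0,0,0],[0,-0.12,0.02,-0.28,0,0,0],[0,-0.12,0.02,-0.28,0,0,0]]}}

```text
clock: 6.15
position: [0.6856, -0.0706, 0.2908]
tcp_rot: [-2.994, 0.183, 0.805]
ft_force: [0.2, 0.9, -2.9]
finger_gap: 0.0148
```

```bash
python3 lidm.py 4; python3 -c "
from geo import *
for d in (.01,.007): go(PAN+PZ*(.188+d),frame(-PZ,-PY),d)"
```

```text
6.15 p [ 0.6856 -0.0706  0.2908] rot [[0.859, -0.123, -0.498], [-0.104, -0.992, 0.065], [-0.502, -0.004, -0.865]] q [-0.2   0.6   1.35 -0.03  1.71  1.5 ] F [ 0.2  0.9 -2.9] gap 0.0148
scene 1810 slopes deg [ 0.14 -0.03] top h mm 15.41 rect (array([0.00330262, 0.00088992]), (0.18284602463245392, 0.12130749225616455), -0.29413604736328125) corners [15.3, 15.2, 15.6, 15.6]
top 454 slopes deg [ 0.32 -0.13] top h mm 13.36 rect (array([-0.00164026, -0.03874453]), (0.1909063160419464, 0.04621519148349762), -1.473724365234375) corners [13.1, 12.9, 13.8, 13.6]
0.01 shift [-0.034, -0.028, 0.011] turn [-0.031, -0.012, -0.055]
0.007 shift [-0.083, -0.021, -0.076] turn [-0.031, -0.012, -0.055]
```

>>> {"fn": "carry_out", "kwargs": {"motion": [[0,-0.02,0,-0.03,0,0,0],[0,-0.03,0,-0.06,0,0,0],[0,-0.03,0,-0.06,0,0,0]]}}

```text
clock: 6.55
position: [0.6851, -0.0706, 0.2901]
tcp_rot: [-2.994, 0.183, 0.803]
ft_force: [0.3, 0.5, 1.2]
finger_gap: 0.0148
```

```bash
python3 lidm.py 5
```

```text
6.55 p [ 0.6851 -0.0706  0.2901] rot [[0.859, -0.123, -0.497], [-0.104, -0.992, 0.065], [-0.501, -0.004, -0.866]] q [-0.2   0.6   1.35 -0.03  1.71  1.5 ] F [0.3 0.5 1.2] gap 0.0148
scene 1795 slopes deg [-0.14 -0.02] top h mm 14.54 rect (array([0.00359482, 0.0008588 ]), (0.18216608464717865, 0.12108063697814941), -0.4356536865234375) corners [14.7, 14.7, 14.4, 14.4]
top 441 slopes deg [-0.07  0.08] top h mm 12.39 rect (array([-0.00158749, -0.03847927]), (0.1911337524652481, 0.04570229724049568), -1.0887985229492188) corners [12.4, 12.5, 12.2, 12.4]
```

>>> {"fn": "carry_out", "kwargs": {"motion": [[60,0,0,0,0,0,0],[60,0,0,0,0,0,0],[60,0,0,0,0,0,0],[60,0,0,0,0,0,0]]}}

```text
clock: 7.05
position: [0.6849, -0.0707, 0.2898]
tcp_rot: [-2.994, 0.183, 0.804]
ft_force: [-0.1, 0.5, 0.7]
finger_gap: 0.0511
```

>>> {"fn": "carry_out", "kwargs": {"motion": [[60,0.3,-0.04,0.52,0,0,0],[60,0.7,-0.09,1.22,0,0,0],[60,1.2,-0.16,2.1,0,0,0],[0,1.7,-0.22,2.97,0,0,0],[0,1.7,-0.22,2.97,0,0,0]]}}

```text
clock: 7.55
position: [0.7378, -0.0778, 0.3844]
tcp_rot: [-2.999, 0.184, 0.791]
ft_force: [0.1, -0.6, 0.7]
finger_gap: 0.0234
```

```bash
python3 lidm.py 6
python3 - <<'E'
from geo import *
F=frame(-PZ,-PY)
for x in(-.068,.068):
  for y in(-.042,.042): go(PAN+PX*x+PY*y+PZ*(.173+.050),F,(x,y))
E
```

```text
7.55 p [ 0.7378 -0.0778  0.3844] rot [[0.863, -0.123, -0.489], [-0.105, -0.992, 0.063], [-0.493, -0.003, -0.87]] q [-0.19  0.63  1.13 -0.03  1.9   1.5 ] F [ 0.1 -0.6  0.7] gap 0.0234
scene 2191 slopes deg [0.1  0.08] top h mm 14.28 rect (array([0.00359325, 0.00076203]), (0.1826106309890747, 0.12087815999984741), -0.424713134765625) corners [14.1, 14.2, 14.3, 14.5]
top 580 slopes deg [0.07 0.58] top h mm 12.38 rect (array([-0.00069361, -0.03426761]), (0.1904384344816208, 0.052029408514499664), -0.6257781982421875) corners [11.9, 12.7, 12.0, 12.9]
(-0.068, -0.042) shift [-3.429, -0.99, -1.077] turn [-0.027, 0.002, -0.055]
(-0.068, 0.042) shift [-3.063, 1.786, -1.077] turn [-0.027, 0.002, -0.055]
(0.068, -0.042) shift [0.463, -1.502, -3.343] turn [-0.027, 0.002, -0.055]
(0.068, 0.042) shift [0.829, 1.274, -3.343] turn [-0.027, 0.002, -0.055]
```

View pics/scene_6.png

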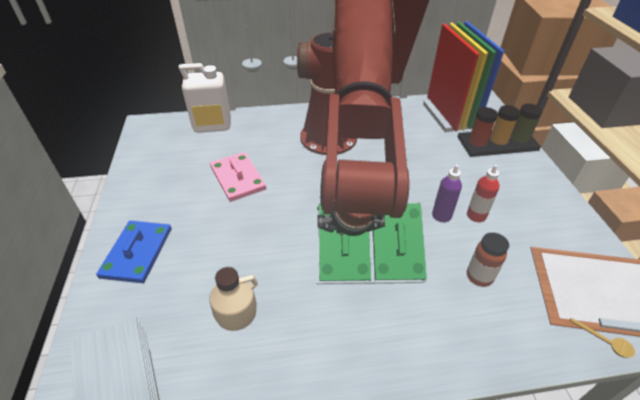

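The lid rests on the nubs, centred, about 10 mm proud, at (345,242). Now I press the lower corners.

>>> {"fn": "carry_out", "kwargs": {"motion": [[0,0.2,-0.7,-1.0,0,0,-0.05],[0,0.46,-1.5,-2.2,-0.03,0,-0.05],[0,0.46,-1.5,-3.34,-0.03,0,-0.05],[0,0.46,-1.5,-3.34,-0.03,0,-0.05],[0,0.46,-1.5,-3.34,-0.03,0,-0.05]]}}

```text
clock: 8.15
position: [0.7486, -0.1219, 0.2764]
tcp_rot: [-2.993, 0.195, 0.812]
ft_force: [0.1, -0.1, 0.5]
finger_gap: -0.0003
```

```bash
cat > cor.py <<'E'
from geo import *
import sys
F=frame(-PZ,-PY); x,y=float(sys.argv[1]),float(sys.argv[2]); st()
o=bot.get_obs(); print("tip in pan mm",[(1e3*float((o["position"]+.173*R.from_rotvec(o["tcp_rot"]).as_matrix()[:,2]-PAN)@v)).__round__(1) for v in(PX,PY,PZ)],"Fn",o["ft_force"]@PZ)
for d in map(float,sys.argv[3:]): go(PAN+PX*x+PY*y+PZ*(.173+d),F,d)
E
python3 cor.py .068 -.042 .018 .008 .003 .0
```

```text
8.15 p [ 0.7486 -0.1219  0.2764] rot [[0.856, -0.13, -0.501], [-0.112, -0.992, 0.066], [-0.505, -0.001, -0.863]] q [-0.24  0.76  1.14 -0.06  1.77  1.46] F [ 0.1 -0.1  0.5] gap -0.0003
tip in pan mm [67.0, -41.6, 47.1] Fn 0.50219454078155
0.018 shift [-0.483, 0.051, -0.838] turn [-0.009, -0.042, -0.006]
0.008 shift [-0.648, 0.073, -1.127] turn [-0.009, -0.042, -0.006]
0.003 shift [-0.731, 0.084, -1.271] turn [-0.009, -0.042, -0.006]
0.0 shift [-0.78, 0.09, -1.358] turn [-0.009, -0.042, -0.006]
```

>>> {"fn": "carry_out", "kwargs": {"motion": [[0,-0.25,0.03,-0.45,0,-0.04,0],[0,-0.45,0.05,-0.78,0,-0.04,0],[0,-0.52,0.06,-0.9,0,-0.04,0],[0,-0.58,0.06,-1.01,0,-0.04,0],[0,-0.62,0.07,-1.07,0,-0.04,0]]}}

```text
clock: 8.65
position: [0.7312, -0.1197, 0.2484]
tcp_rot: [-2.997, 0.194, 0.797]
ft_force: [2.5, 0.2, 11.3]
finger_gap: 0.0002
```

```bash
python3 cor.py .068 -.042 .008 .003 .0
```

```text
8.65 p [ 0.7312 -0.1197  0.2484] rot [[0.861, -0.13, -0.493], [-0.112, -0.992, 0.065], [-0.497, -0.001, -0.868]] q [-0.25  0.75  1.21 -0.06  1.7   1.46] F [ 2.5  0.2 11.3] gap 0.0002
tip in pan mm [67.4, -41.6, 14.1] Fn 11.016625629977595
0.008 shift [-0.068, -0.001, -0.195] turn [-0.005, 0.026, -0.007]
0.003 shift [-0.151, 0.01, -0.34] turn [-0.005, 0.026, -0.007]
0.0 shift [-0.2, 0.017, -0.426] turn [-0.005, 0.026, -0.007]
```

>>> {"fn": "carry_out", "kwargs": {"motion": [[0,-0.07,0.01,-0.12,0,0,0],[0,-0.1,0.01,-0.17,0,0,0],[0,-0.12,0.02,-0.22,0,0,0],[0,-0.14,0.02,-0.25,0,0,0]]}}

```text
clock: 9.05
position: [0.7297, -0.1194, 0.2489]
tcp_rot: [-3.002, 0.195, 0.784]
ft_force: [4.0, -0.0, 15.4]
finger_gap: -0.0001
```

```bash
python3 cor.py .068 -.042 .003 .0 -.003
```

```text
9.05 p [ 0.7297 -0.1194  0.2489] rot [[0.865, -0.129, -0.485], [-0.113, -0.992, 0.063], [-0.489, -0.0, -0.872]] q [-0.25  0.74  1.22 -0.06  1.69  1.46] F [ 4.  -0.  15.4] gap -0.0001
tip in pan mm [67.5, -41.7, 13.8] Fn 15.282360871248962
0.003 shift [-0.103, 0.001, -0.357] turn [0.011, 0.092, -0.008]
0.0 shift [-0.152, 0.007, -0.444] turn [0.011, 0.092, -0.008]
-0.003 shift [-0.202, 0.014, -0.53] turn [0.011, 0.092, -0.008]
```

>>> {"fn": "carry_out", "kwargs": {"motion": [[0,-0.1,0,-0.3,0,0.1,0],[0,-0.13,0.01,-0.4,0,0.1,0],[0,-0.16,0.01,-0.46,0,0.1,0],[0,-0.18,0.01,-0.5,0,0.1,0]]}}

```text
clock: 9.45
position: [0.7278, -0.1194, 0.2422]
tcp_rot: [-3.004, 0.196, 0.786]
ft_force: [6.9, 0.3, 16.6]
finger_gap: 0.0
```

```bash
python3 cor.py .068 -.042 .003 .0 -.003
```

```text
9.45 p [ 0.7278 -0.1194  0.2422] rot [[0.864, -0.129, -0.486], [-0.114, -0.992, 0.061], [-0.49, 0.002, -0.872]] q [-0.25  0.74  1.22 -0.06  1.68  1.46] F [ 6.9  0.3 16.6] gap 0.0
tip in pan mm [69.0, -42.4, 7.0] Fn 17.770291110463415
0.003 shift [-0.037, 0.002, -0.133] turn [0.027, 0.08, -0.009]
0.0 shift [-0.087, 0.008, -0.219] turn [0.027, 0.08, -0.009]
-0.003 shift [-0.136, 0.015, -0.306] turn [0.027, 0.08, -0.009]
```

>>> {"fn": "carry_out", "kwargs": {"motion": [[0,-0.1,0.01,-0.25,0,0.1,0],[0,-0.14,0.01,-0.31,0,0.1,0],[0,-0.14,0.01,-0.31,0,0.1,0]]}}

```text
clock: 9.75
position: [0.7276, -0.1192, 0.2423]
tcp_rot: [-3.006, 0.197, 0.786]
ft_force: [7.7, 1.2, 15.3]
finger_gap: 0.0002
```

```bash
python3 cor.py .068 -.042 .003 .0 -.003 .05; python3 cor.py -.068 -.042  .05; python3 cor.py .068 .042 .03 .05
```

```text
9.75 p [ 0.7276 -0.1192  0.2423] rot [[0.865, -0.129, -0.486], [-0.115, -0.992, 0.06], [-0.489, 0.004, -0.872]] q [-0.25  0.74  1.22 -0.06  1.68  1.46] F [ 7.7  1.2 15.3] gap 0.0002
tip in pan mm [68.9, -42.4, 7.0] Fn 16.95542856236347
0.003 shift [-0.033, -0.006, -0.137] turn [0.041, 0.085, -0.009]
0.0 shift [-0.082, 0.001, -0.223] turn [0.041, 0.085, -0.009]
-0.003 shift [-0.132, 0.007, -0.31] turn [0.041, 0.085, -0.009]
0.05 shift [0.744, -0.108, 1.22] turn [0.041, 0.085, -0.009]
9.75 p [ 0.7276 -0.1192  0.2423] rot [[0.865, -0.129, -0.486], [-0.115, -0.992, 0.06], [-0.489, 0.004, -0.872]] q [-0.25  0.74  1.22 -0.06  1.68  1.46] F [ 7.7  1.2 15.3] gap 0.0002
tip in pan mm [68.9, -42.4, 7.0] Fn 16.95542856236347
0.05 shift [-3.148, 0.404, 3.487] turn [0.041, 0.085, -0.009]
9.75 p [ 0.7276 -0.1192  0.2423] rot [[0.865, -0.129, -0.486], [-0.115, -0.992, 0.06], [-0.489, 0.004, -0.872]] q [-0.25  0.74  1.22 -0.06  1.68  1.46] F [ 7.7  1.2 15.3] gap 0.0002
tip in pan mm [68.9, -42.4, 7.0] Fn 16.95542856236347
0.03 shift [0.779, 2.711, 0.643] turn [0.041, 0.085, -0.009]
0.05 shift [1.109, 2.668, 1.22] turn [0.041, 0.085, -0.009]
```

>>> {"fn": "carry_out", "kwargs": {"motion": [[0,-0.2,0.01,-0.4,0.04,0.1,0],[0,-0.27,0.02,-0.52,0.04,0.1,0],[0,-0.33,0.03,-0.62,0.04,0.1,0],[0,-0.33,0.03,-0.62,0.04,0.1,0]]}}

```text
clock: 10.15
position: [0.7256, -0.1192, 0.2429]
tcp_rot: [-3.009, 0.196, 0.767]
ft_force: [12.2, 0.2, 35.0]
finger_gap: -0.0
```

```bash
python3 cor.py .068 -.042 .0 .05; python3 lidm.py 7
```

```text
10.15 p [ 0.7256 -0.1192  0.2429] rot [[0.871, -0.129, -0.475], [-0.114, -0.992, 0.06], [-0.478, 0.002, -0.878]] q [-0.25  0.74  1.23 -0.06  1.67  1.46] F [12.2  0.2 35. ] gap -0.0
tip in pan mm [69.0, -42.4, 6.6] Fn 36.35542330235893
0.0 shift [-0.016, 0.001, -0.244] turn [0.037, 0.174, -0.009]
0.05 shift [0.81, -0.107, 1.2] turn [0.037, 0.174, -0.009]
10.15 p [ 0.7256 -0.1192  0.2429] rot [[0.871, -0.129, -0.475], [-0.114, -0.992, 0.06], [-0.478, 0.002, -0.878]] q [-0.25  0.74  1.23 -0.06  1.67  1.46] F [12.2  0.2 35. ] gap -0.0
scene 1083 slopes deg [-3.04  4.6 ] top h mm 13.31 rect (array([ 0.00437418, -0.00123153]), (0.18572138249874115, 0.12016654014587402), 0.7153056859970093) corners [13.6, 20.3, 6.3, 13.1]
top 96 slopes deg [-2.81  6.65] top h mm 13.08 rect (array([-0.00660989, -0.0592498 ]), (0.17843188345432281, 0.015816325321793556), -3.5054550170898438) corners [11.5, 21.3, 4.9, 14.6]
```

The corner went down to about 6 mm and the opposite one lifted to about 20 mm. Next is the other corner on the same long side.

>>> {"fn": "carry_out", "kwargs": {"motion": [[0,0.4,-0.05,0.6,0.04,0.17,0],[0,0.8,-0.1,1.2,0.04,0.17,0],[0,-0.5,0.07,2.0,0.04,0.17,0],[0,-2.0,0.25,2.8,0.04,0.17,0],[0,-3.07,0.4,3.47,0.04,0.17,0]]}}

```text
clock: 10.75
position: [0.6323, -0.107, 0.3486]
tcp_rot: [-2.997, 0.194, 0.801]
ft_force: [0.4, -0.3, 0.7]
finger_gap: 0.0005
```

>>> {"fn": "carry_out", "kwargs": {"motion": [[0,0,0,0,0,0,0],[0,0,0,0,0,0,0]]}}

```text
clock: 10.95
position: [0.6324, -0.1069, 0.3508]
tcp_rot: [-2.999, 0.194, 0.795]
ft_force: [0.5, 0.5, 0.7]
finger_gap: 0.0001
```

```bash
python3 cor.py -.068 -.042 .02 .01 0; python3 lidm.py 8
```

```text
10.95 p [ 0.6324 -0.1069  0.3508] rot [[0.861, -0.129, -0.491], [-0.112, -0.992, 0.064], [-0.495, 0.0, -0.869]] q [-0.26  0.45  1.46 -0.07  1.75  1.44] F [0.5 0.5 0.7] gap 0.0001
tip in pan mm [-69.7, -42.1, 53.0] Fn 0.7894948745433849
0.02 shift [-0.471, 0.06, -0.995] turn [0.007, 0.038, -0.011]
0.01 shift [-0.636, 0.082, -1.284] turn [0.007, 0.038, -0.011]
0.0 shift [-0.801, 0.104, -1.572] turn [0.007, 0.038, -0.011]
10.95 p [ 0.6324 -0.1069  0.3508] rot [[0.861, -0.129, -0.491], [-0.112, -0.992, 0.064], [-0.495, 0.0, -0.869]] q [-0.26  0.45  1.46 -0.07  1.75  1.44] F [0.5 0.5 0.7] gap 0.0001
scene 3400 slopes deg [-3.01  4.51] top h mm 13.48 rect (array([ 0.00438292, -0.00111362]), (0.18657200038433075, 0.12054625898599625), 0.8078495264053345) corners [13.8, 20.4, 6.6, 13.2]
top 63 slopes deg [-2.73  4.73] top h mm 11.6 rect (array([-0.01916578, -0.05535203]), (0.14551518857479095, 0.011238307692110538), 0.8542841076850891) corners [11.4, 18.3, 4.9, 11.8]
```

>>> {"fn": "carry_out", "kwargs": {"motion": [[0,-0.3,0.03,-0.6,0,0.04,0],[0,-0.47,0.06,-1.0,0,0.04,0],[0,-0.56,0.07,-1.15,0,0.04,0],[0,-0.64,0.08,-1.28,0,0.04,0],[0,-0.72,0.09,-1.42,0,0.04,0]]}}

```text
clock: 11.55
position: [0.6128, -0.1045, 0.3084]
tcp_rot: [-2.997, 0.194, 0.803]
ft_force: [6.4, 0.3, 16.5]
finger_gap: -0.0003
```

>>> {"fn": "carry_out", "kwargs": {"motion": [[0,-0.08,0.01,-0.2,0,0.05,0],[0,-0.14,0.02,-0.3,0,0.05,0],[0,-0.2,0.02,-0.4,0,0.1,0],[0,-0.25,0.03,-0.48,0,0.1,0]]}}

```text
clock: 11.95
position: [0.6117, -0.1042, 0.3085]
tcp_rot: [-3.001, 0.197, 0.794]
ft_force: [15.0, 2.1, 42.2]
finger_gap: 0.0002
```

```bash
python3 cor.py -.068 -.042 .01 0 -.004; python3 lidm.py 9
```

```text
11.95 p [ 0.6117 -0.1042  0.3085] rot [[0.862, -0.13, -0.491], [-0.114, -0.992, 0.062], [-0.495, 0.002, -0.869]] q [-0.27  0.45  1.54 -0.07  1.67  1.45] F [15.   2.1 42.2] gap 0.0002
tip in pan mm [-66.5, -42.4, 5.9] Fn 43.828946405559094
0.01 shift [0.055, -0.007, 0.125] turn [0.021, 0.042, -0.004]
0.0 shift [-0.11, 0.015, -0.163] turn [0.021, 0.042, -0.004]
-0.004 shift [-0.176, 0.024, -0.279] turn [0.021, 0.042, -0.004]
11.95 p [ 0.6117 -0.1042  0.3085] rot [[0.862, -0.13, -0.491], [-0.114, -0.992, 0.062], [-0.495, 0.002, -0.869]] q [-0.27  0.45  1.54 -0.07  1.67  1.45] F [15.   2.1 42.2] gap 0.0002
scene 3186 slopes deg [0.09 5.24] top h mm 9.78 rect (array([4.90080565e-03, 5.55664301e-05]), (0.18714377284049988, 0.11941077560186386), -0.41403961181640625) corners [5.8, 13.5, 6.0, 13.7]
few
```

>>> {"fn": "carry_out", "kwargs": {"motion": [[0,0.35,-0.05,0.6,0.02,0.04,0],[0,0.73,-0.1,1.27,0.02,0.04,0],[0,0.9,1.2,1.27,0.02,0.04,0],[0,1.07,2.7,1.27,0.02,0.04,0],[0,1.07,2.7,1.27,0.02,0.04,0]]}}

```text
clock: 12.55
position: [0.6441, -0.0186, 0.3469]
tcp_rot: [-2.996, 0.187, 0.801]
ft_force: [-0.3, 0.4, -0.5]
finger_gap: 0.0003
```

```bash
python3 cor.py -.068 .042 .02 .01 0; python3 lidm.py 10
```

```text
12.55 p [ 0.6441 -0.0186  0.3469] rot [[0.86, -0.125, -0.495], [-0.107, -0.992, 0.065], [-0.499, -0.003, -0.866]] q [-0.14  0.46  1.45 -0.    1.76  1.56] F [-0.3  0.4 -0.5] gap 0.0003
tip in pan mm [-68.5, 47.1, 49.6] Fn -0.6139544078352419
0.02 shift [-0.493, -0.108, -0.864] turn [-0.019, 0.009, -0.038]
0.01 shift [-0.658, -0.087, -1.153] turn [-0.019, 0.009, -0.038]
0.0 shift [-0.823, -0.065, -1.442] turn [-0.019, 0.009, -0.038]
12.55 p [ 0.6441 -0.0186  0.3469] rot [[0.86, -0.125, -0.495], [-0.107, -0.992, 0.065], [-0.499, -0.003, -0.866]] q [-0.14  0.46  1.45 -0.    1.76  1.56] F [-0.3  0.4 -0.5] gap 0.0003
scene 3380 slopes deg [0.06 5.18] top h mm 9.69 rect (array([ 0.00425439, -0.00065538]), (0.1873226910829544, 0.12045872956514359), 0.3671928942203522) corners [5.8, 13.4, 6.0, 13.6]
top 824 slopes deg [0.11 5.09] top h mm 7.82 rect (array([ 0.00076856, -0.01384931]), (0.19224922358989716, 0.09367506206035614), 0.28810054063796997) corners [4.0, 11.4, 4.2, 11.7]
```

>>> {"fn": "carry_out", "kwargs": {"motion": [[0,-0.3,-0.08,-0.5,0,0.02,-0.03],[0,-0.5,-0.12,-0.87,0,0.02,-0.03],[0,-0.58,-0.11,-1.02,0,0.02,-0.03],[0,-0.67,-0.1,-1.16,0,0.02,-0.03],[0,-0.75,-0.09,-1.3,0,0.02,-0.03]]}}

```text
clock: 13.15
position: [0.6237, -0.0261, 0.3147]
tcp_rot: [-2.997, 0.201, 0.796]
ft_force: [7.3, 0.7, 30.7]
finger_gap: 0.0
```

>>> {"fn": "carry_out", "kwargs": {"motion": [[0,-0.08,0.01,-0.2,0,0.05,0],[0,-0.14,0.02,-0.3,0,0.05,0],[0,-0.2,0.02,-0.4,0,0.1,0],[0,-0.25,0.03,-0.48,0,0.1,0]]}}

```text
clock: 13.55
position: [0.6213, -0.0257, 0.312]
tcp_rot: [-2.996, 0.203, 0.791]
ft_force: [8.4, 4.3, 30.1]
finger_gap: 0.0002
```

```bash
python3 cor.py -.068 .042 .05 ; python3 lidm.py 11
```

```text
13.55 p [ 0.6213 -0.0257  0.312 ] rot [[0.862, -0.136, -0.489], [-0.117, -0.991, 0.068], [-0.494, -0.002, -0.869]] q [-0.15  0.45  1.54 -0.01  1.68  1.55] F [ 8.4  4.3 30.1] gap 0.0002
tip in pan mm [-68.8, 37.8, 8.5] Fn 29.957588460146845
0.05 shift [0.762, 0.063, 1.164] turn [-0.006, 0.051, 0.037]
13.55 p [ 0.6213 -0.0257  0.312 ] rot [[0.862, -0.136, -0.489], [-0.117, -0.991, 0.068], [-0.494, -0.002, -0.869]] q [-0.15  0.45  1.54 -0.01  1.68  1.55] F [ 8.4  4.3 30.1] gap 0.0002
scene 3220 slopes deg [0.67 2.25] top h mm 7.59 rect (array([0.00463298, 0.00061632]), (0.1866283416748047, 0.12099228799343109), 0.11874862760305405) corners [5.1, 8.4, 6.7, 10.0]
top 662 slopes deg [-0.05 -0.22] top h mm 2.97 rect (array([ 0.00028004, -0.01994919]), (0.19175375998020172, 0.07981107383966446), -0.26187896728515625) corners [3.2, 2.9, 3.1, 2.8]
```

>>> {"fn": "carry_out", "kwargs": {"motion": [[0,-0.08,0.01,-0.2,0,0.05,0],[0,-0.15,0.02,-0.3,0,0.05,0],[0,0.4,0.0,0.6,0,0.05,0],[0,0.9,0,1.5,0,0.05,0],[0,1.7,0,3,0,0.05,0]]}}

```text
clock: 14.15
position: [0.6698, -0.0266, 0.3958]
tcp_rot: [-2.991, 0.205, 0.817]
ft_force: [0.2, 0.3, -0.1]
finger_gap: 0.0001
```

```bash
python3 cor.py .068 .042 .05 .02 .01 0 -.004; python3 lidm.py 12
```

```text
14.15 p [ 0.6698 -0.0266  0.3958] rot [[0.853, -0.136, -0.504], [-0.118, -0.991, 0.068], [-0.508, 0.001, -0.861]] q [-0.14  0.47  1.34 -0.    1.87  1.56] F [ 0.2  0.3 -0.1] gap 0.0001
tip in pan mm [-71.7, 42.8, 105.2] Fn 0.010707836467859479
0.05 shift [3.038, -0.418, -3.895] turn [0.001, -0.068, 0.04]
0.02 shift [2.542, -0.353, -4.761] turn [0.001, -0.068, 0.04]
0.01 shift [2.377, -0.331, -5.05] turn [0.001, -0.068, 0.04]
0.0 shift [2.211, -0.309, -5.338] turn [0.001, -0.068, 0.04]
-0.004 shift [2.145, -0.3, -5.454] turn [0.001, -0.068, 0.04]
14.15 p [ 0.6698 -0.0266  0.3958] rot [[0.853, -0.136, -0.504], [-0.118, -0.991, 0.068], [-0.508, 0.001, -0.861]] q [-0.14  0.47  1.34 -0.    1.87  1.56] F [ 0.2  0.3 -0.1] gap 0.0001
scene 3438 slopes deg [-0.02  0.02] top h mm 4.91 rect (array([0.00440944, 0.00165483]), (0.18681937456130981, 0.12126635760068893), 0.6408612728118896) corners [4.9, 5.0, 4.9, 4.9]
top 913 slopes deg [0.12 0.12] top h mm 3.12 rect (array([ 0.00084323, -0.01339068]), (0.19152800738811493, 0.0947829931974411), 1.7820829153060913) corners [2.9, 3.1, 3.2, 3.4]
```

All four corners read about 4 mm and flat. I retract clear, then check the closed-lid reference and the bystanders.

>>> {"fn": "carry_out", "kwargs": {"motion": [[0,0,0,1,0,-0.5,0],[0,-1.5,0,2,0,-1,0],[0,-3,0,3,0,-2,0],[0,-4.5,0,3.5,0,-3,0],[0,-6,0,3.5,0,-3.5,0]]}}

```text
clock: 14.75
position: [0.4923, -0.0275, 0.5145]
tcp_rot: [-3.073, 0.186, 0.02]
ft_force: [-1.2, -0.7, 1.6]
finger_gap: -0.0003
```

>>> {"fn": "carry_out", "kwargs": {"motion": [[0,0,0,0,0,0,0],[0,0,0,0,0,0,0],[0,0,0,0,0,0,0]]}}

```text
clock: 15.05
position: [0.493, -0.028, 0.515]
tcp_rot: [-3.073, 0.187, 0.019]
ft_force: [-0.1, -0.6, -0.3]
finger_gap: 0.0
```

```bash
python3 lidm.py 13
python3 - <<'E'
from meas import *
from geo import *
f=np.load("scene0.npz"); im,W=snap("scene")
for n,(c0,c1,r0,r1) in dict(jug=(205,262,265,330),jar=(465,512,230,288),ketchup=(465,502,165,225)).items():
    print(n,"mean abs image diff",np.abs(im[r0:r1,c0:c1].astype(int)-f["im"][r0:r1,c0:c1]).mean())
d=W-PAN;A,B,H=d@PX,d@PY-.134,d@PZ
g=green(im)&(abs(H-.004)<.005)&(abs(A)<.12)&(abs(B)<.068); print("closed top h",np.median(H[g]),rect(np.c_[A[g],B[g]]))
E
```

```text
15.05 p [ 0.493 -0.028  0.515] rot [[0.993, -0.121, -0.008], [-0.121, -0.991, 0.063], [-0.016, -0.062, -0.998]] q [-0.22 -0.14  1.77  0.06  1.52  1.47] F [-0.1 -0.6 -0.3] gap 0.0
scene 3417 slopes deg [0.04 0.04] top h mm 4.88 rect (array([0.00470081, 0.00128034]), (0.1870899349451065, 0.12094857543706894), 0.24890142679214478) corners [4.8, 4.9, 4.9, 5.0]
top 457 slopes deg [-0.09 -0.09] top h mm 3.08 rect (array([ 0.00098339, -0.00014777]), (0.19038008153438568, 0.11929987370967865), -0.43476104736328125) corners [3.3, 3.1, 3.0, 2.9]
jug mean abs image diff 2.517498875393612
jar mean abs image diff 1.1288823673269748
ketchup mean abs image diff 1.1891891891891893
closed top h 0.004844883139009002 (array([0.0013923 , 0.00014298]), (0.18563683331012726, 0.12284453958272934), 0.41711676120758057)
```

View pics/scene_13.png

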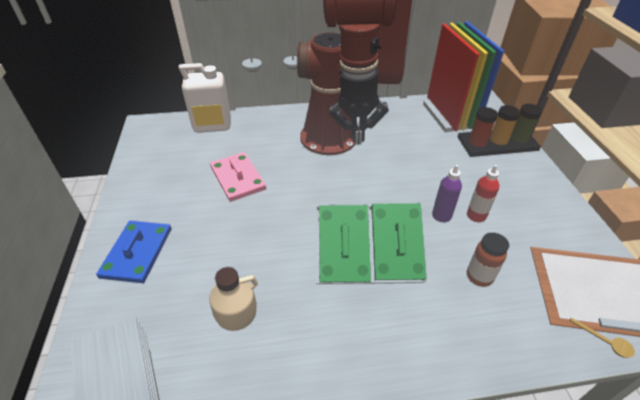

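The lid at (344,243) sits at the same height as the closed one (4.88 against 4.84 mm in the same view). It is flat and about 3 mm off along the slope. The jug, jar and ketchup haven't moved. Handing in.

```bash
python3 -c "
from rig import bot
print(bot.job_done())"
```

```text
the job is handed in; nothing more can be done
None
```

The green lid is on the open pan, snapped down and flush, and I handed the job in at about 15 s on the robot's clock. The interface gave no verdict.

**What I did:** I picked up the lid by its handle, set it square on the pan in the rack and let go. I then pressed it down at three of its corner spots with the closed fingers. The highest force I read was about 44 N, though force was only read at the end of each move. The fourth corner (lower end, on the covered pan's side) went down with its long side, so I did not press it separately.

**Last checks:**
- **Height:** the four corner spots are within about 0.4 mm of each other. In the scene view the lid top is at 4.9 mm, against 4.8 mm for the lid already on the other pan.
- **Camera disagreement:** the scene camera put the lid top at 4.9 mm and the top camera at 3.1 mm. That fits a calibration offset between the cameras; both are inside the 1–6 mm limit.
- **Centring:** the lid sits about 3 mm down the slope, within its 3.5 mm of play and the 6 mm limit. Sideways it is within about 1 mm.
- **Other objects:** the jug, jar and ketchup look unchanged from the first picture, and the arm is clear of everything.

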